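# Close and latch the shielded test box

### The arm

A 7-joint arm with a two-finger parallel gripper is mounted at the origin on the work surface. World frame = base frame: x ahead of the robot, y to its left, z up, the work surface at z = 0. Lengths are in m, angles in rad, forces in N, time in s.
With the tool pointing down it reaches from about 0.4 to 0.875 m from the base axis. Payload 19.3 kg.
Tool frame: the origin (TCP) lies on the centre line of the jaws, within the pads' length; the fingertips stand 11 mm ahead of it and the grasp point (between the pads) lies 8 mm behind it; y points along the fingers, x is the direction in which the jaws open and shut, and the axes are right-handed (so a half turn about y gives the same grasp; the last joint's range is limited). The gripper opens to 85 mm and grips with 20 to 120 N. Pads are 22 mm wide; open, the fingers measure 114 mm over their backs; the gripper's body (76 mm by 85 mm) begins 54 mm behind the grasp point. The pads swing forward as they close: fully open they stand 13 mm farther back than shut.
Start: joints at [1.12, 0.521, -0.036, 1.599, 0.021, 1.021, -0.113], TCP at [0.232, -0.58, 0.212] pointing down, gripper open.
Joint ranges: [-2.91, 2.91], [-0.3, 2.13], [-1.5, 1.42], [0.17, 2.43], [-1.26, 4.41], [0.16, 1.93], [-2.52, 2.52]. Speed limits (rad/s): [1.89, 1.89, 2.39, 2.39, 3.01, 3.01, 3.01].

### API

Orientations are given as [roll, pitch, yaw] about the fixed x, y, z axes, in that order (R = Rz(yaw) Ry(pitch) Rx(roll)).
In Python, from workcell import monitor, cams, bot gives the robot as it stands.
- The arm moves only by the tool send_rows, never from a script. Its argument "series" is text: rows parted by semicolons, each of 7 numbers parted by spaces: the turn, a rotation vector about the tool's x, y, z in rad, then the shift along the tool's x, y, z in mm, then the opening, from 0 (shut) to 1 (fully open). In form: ax ay az tx ty tz claw; .... A call has 1 to 20 rows; each row is the pose to reach, as a shift and turn from the pose commanded when the call began, along the tool's axes at that moment; what a row does not reach only later rows make up. A row lasts 1/12 s, in which the tool goes at most 41.7 mm and 7.16 degrees, less where a joint would pass 70% of its speed; a pose out of reach is approached as far as the arm can. A call with a gripper value outside its range is refused whole. The fingers move at their own pace and stop on an object; "force" is the grip in N (left out, the last holds). Time passes only in rows, so rows that repeat a pose let the fingers close. It gives the time, the measured TCP pose, the force and the opening at its end, in the units of the state.
- monitor.observe(): the state, without advancing time (a new reading comes with each control period).
- cams.grab_frame(name): name is "scene" or "top" or "wrist"; returns the picture (420x560x3 uint8, red, green, blue); there is no depth.
- cams.get_calibration(name): a dict with "mtx" (3x3 intrinsics, pixels), "k1" (the pictures are not rectified: a ray, as slopes to the right and down, at radius r is drawn at 1 + k1 r^2 times it, then the intrinsics apply), "origin" and "attitude" of the camera in the world. Camera axes: x right, y down, z forward; pixel columns grow to the right and rows downward; lengths in m; the calibration is good to about 2 mm. A picture is of the moment at which its call begins: read the wrist's pose just before it. get_calibration takes no time and is no camera call; for the wrist camera it gives the pose at the moment of the call.
- bot.job_done(): hands the job in, once; it reports no verdict.
The state is a dict: "clock": time; "qpos": joint angles; "qd": joint speeds; "joint_efforts": joint torques, N m; "position": TCP position; "tool_rot": TCP orientation; "force": force on the tool from outside, world axes, zero at the start; "moment": the same for the moment, N m; "grip_width": finger opening in m.
Only numpy, scipy, OpenCV 4.12 (cv2) and the standard library are available. Lean on these libraries where they do the work, as an engineer would, in place of code of your own. Each camera call takes 0.05 s, during which the arm holds its last target.

### The job

A circuit board sits in the open shielded test box, ready for its impedance test. Shut the lid, hook the latch's wire loop over the keeper on the lid, then throw the red lever over until it snaps fully down, so that the loop is drawn tight and the lid is clamped. Leave the other things on the bench where they are.

Things in the scene. Friction and masses are not known exactly. Their poses are not given: they have to be found in the camera images.
- testbox: the fixed silvery test box, 124 x 130 mm, 60 high, on a grey base plate 240 x 150 x 10. Origin on the bench top, right under the shut lid's keeper. Own x: level, from the lid's hinge towards the latch; z up; y along the hinge and all latch pivots (all swings lie in the x-z plane; the latch is at y = 0). x/z in its frame, mm: hinge -115/64, keeper (lid shut) 0/76, lever pivot 52/60; lid top 68.
- lid (a joint): lid angle, rad: 0 shut, grows as it opens (up to 1.5). The lid is an aluminium plate 124 (x) x 130 (y) x 8 mm, 0.22 kg, on a stiff hinge that stays where it is left (about 2 to 4 N at the press spot moves it); it has no catch of its own.
- lid_hinge (a point): centre of the lid's hinge axis (along the box's y), 115 mm behind the keeper
- lid_press (a point): a black rubber spot 32 x 24 mm on the lid's outer face, the place to push it shut: 60 mm from the hinge axis along the lid, 40 mm towards +y from the middle, 5 mm above the plane through the hinge axis. Moves with the lid.
- keeper (a point): on the lid: where the centre of the loop's bar lies when hooked and tight; axes as the lid's (the box's when shut). 20 mm wide: post from x = 4 to 8 mm, lip on top from x = 8 to -3, its underside 6.5 and top 10.5 mm above this point; floor 6 mm below it, back to x = -34. Open towards -x: the bar must come down with its centre at x = -7 or less, to below z = 2, is then drawn to +x under the lip.
- lever (a joint): lever angle, rad: 0 closed (stop), 2.0 fully open (stop); toggle point at about 0.4, past which the hooked latch pulls itself on to 0. Stays where left (light friction). At 0 the red handle points along the box's +x, 8 degrees below level; it opens upwards, is upright at 1.7, then leans towards the keeper. Closing it on the hooked loop takes about 3 N at the red pad.
- lever_pivot (a point): centre of the lever's pivot axis (along y), fixed to the box
- lever_pad (a point): middle of the red plastic pad (28 long x 24 wide x 10 mm thick) at the end of the lever, 62 mm from the pivot
- loop_turn (a joint): swing of the loop on the lever, rad. The loop's pin is on the lever, 24 mm from the pivot, 32 degrees below the handle's direction. The loop's angle above level (from the box's -x up) = 0.42 - lever + loop_turn. It starts near upright, by friction, and falls to the keeper when tipped. Its bar reaches past the lip only with the lever open beyond about 1.7; pulling the tab swings the lever too.
- loop_bar (a point): centre of the steel cross bar (diameter 8, 44 mm long along y) at the end of the loop, 74 mm from its pin. The two side wires (5 mm) run at y = -18 and +18 mm, either side of lever and keeper.
- loop_tab (a point): middle of the yellow grip on the loop's finger tab: 14.5 mm wide (y, pinch it across this), 6.5 mm thick, 20 mm long; 31 mm beyond the bar's centre, bent up 50 degrees from the loop's plane. With the loop level it lies 94 mm from the pin and 24 mm above it.
- loop_stretch (a joint): how far the loop's spring is drawn out, m: 0 slack, about 0.0025 when latched; 4 N per mm
- screwdriver: bystander: red-handled screwdriver, 175 mm long, lying along its x, 22 mm high
- adapter: bystander: small brass coaxial adapter standing, 18 mm wide, 30 mm high
- load: bystander: brass termination standing, 20 mm wide, 32 mm high
- coupon: bystander: green circuit board strip 100 x 30 x 4 mm, long side along its x
- partstray: bystander: blue parts tray 120 x 160 x 30 mm
- mouse: bystander: black computer mouse 100 x 60 x 34 mm
- pen: bystander: blue marker 130 mm long, 12 mm thick, lying along its x

How it is judged:
On the way, in this order (a step that is already met when the one before it is completed fails the run):
1. the lid is shut (within 0.05 rad) (value of joint lid below 0.05 rad), for 0.2 s.
2. the loop's bar lies behind the keeper's post and below its lip, with the lever still open (value of joint lid below 0.05 rad and value of joint lever above 0.8 rad and x of loop_bar in the frame of keeper between -0.03 and 0.003 m and z of loop_bar in the frame of keeper between -0.01 and 0.004 m), for 0.2 s.
At the end, for the whole second after the job is handed in: the lid is shut (within 0.05 rad), the lever is snapped down (within 0.1 rad of its stop), the loop's bar sits in the keeper (within 5 mm along x, under the lip) and its spring is drawn out by more than 1.2 mm (value of joint lid below 0.05 rad and value of joint lever below 0.1 rad and value of joint loop_stretch above 0.0012 m and x of loop_bar in the frame of keeper between -0.005 and 0.005 m and z of loop_bar in the frame of keeper between -0.01 and 0.005 m); the robot touches nothing.
It fails at once if a bystander is moved by more than 30 mm (distance of any of screwdriver, adapter, load, coupon, partstray, mouse, pen from where it was at the start of the episode above 0.03 m).
It also fails if it takes over 67 s, if anything falls off the work surface, if the arm or the gripper's body presses on something with over 40 N, if the wrist force passes 120 N, or if a joint passes its speed limit or range.

## Working session

There is one attempt and no reset: what is moved stays moved. The work goes in short steps, Python scripts to look and compute and a tool call to move; the robot and the scene stay as the last step left them, time stands still between calls to the robot, and variables do not carry over. Pictures are saved under pics/ and viewed, and the job is handed in when it is done.

Besides the shell and the picture viewer there is one more tool, called after "Emit:" as a command line: name --argument value ..., lists and objects as JSON in quotes. send_rows: Moves the arm, as the interface text tells. Its arguments: {"type":"object","properties":{"series":{"type":"string"},"force":{"type":"number"}},"required":["series"]}

```bash
mkdir -p pics; ls
python3 - <<'E'
from workcell import monitor, cams, bot
import cv2
print(monitor.observe())
for n in ("scene","top","wrist"):
    c=cams.get_calibration(n); print(n,c)
    im=cams.grab_frame(n); cv2.imwrite(f"pics/a_{n}.png",im[:,:,::-1])
E
```

```text
pics
{'clock': 0.0, 'qpos': array([ 1.11978865,  0.52201993, -0.03632419,  1.59997973,  0.02121413,
        1.02111219, -0.11279077]), 'qd': array([-0.00030449, -0.00021471, -0.00019026,  0.00012821, -0.00077085,
       -0.00114278,  0.00039215]), 'joint_efforts': array([-1.50871278e-03, -9.27110553e+01,  1.97883099e+00, -3.69936311e+01,
        1.75639131e-02,  8.25243071e-03,  9.27771993e-06]), 'position': array([ 0.23212246, -0.57991817,  0.21123223]), 'tool_rot': array([-1.57089080e+00,  1.12984336e-03, -1.18998536e+00]), 'force': array([0.62369905, 0.17402257, 0.80065324]), 'moment': array([-0.01906057,  0.00386872, -0.01462884]), 'grip_width': 0.08531147485903834}
scene {'mtx': array([[480.04157961,   0.        , 275.37565385],
       [  0.        , 480.04157961, 204.8488648 ],
       [  0.        ,   0.        ,   1.        ]]), 'k1': -0.03887146317493196, 'origin': array([1.37440192, 0.3668697 , 0.9266851 ]), 'attitude': array([-2.30718253e+00, -2.30197710e-03,  2.04015001e+00])}
top {'mtx': array([[489.7985771 ,   0.        , 277.00191406],
       [  0.        , 489.7985771 , 211.88106859],
       [  0.        ,   0.        ,   1.        ]]), 'k1': -0.15329571984549564, 'origin': array([ 0.39399082, -0.07151405,  1.43273588]), 'attitude': array([-3.01353435,  0.02451419, -1.57719674])}
wrist {'mtx': array([[348.98159505,   0.        , 284.11539582],
       [  0.        , 348.98159505, 212.33875534],
       [  0.        ,   0.        ,   1.        ]]), 'k1': -0.005187207609520037, 'origin': array([ 0.30289499, -0.55174928,  0.37443161]), 'attitude': array([ 2.84316400e+00,  8.62616948e-04, -1.18931212e+00])}
```

View pics/a_scene.png

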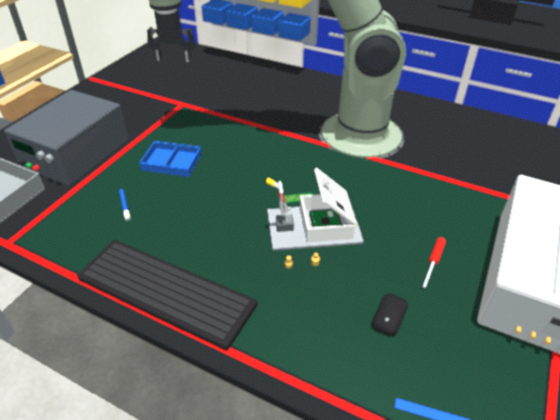

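View pics/a_top.png

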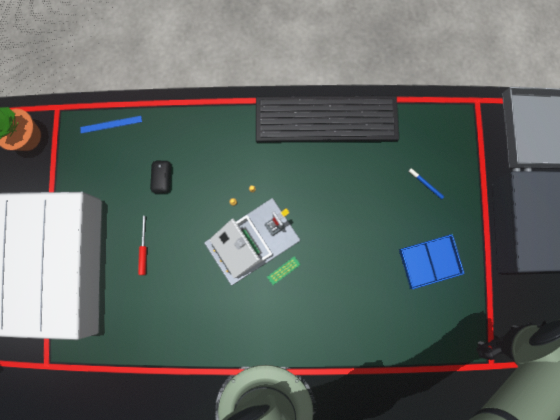

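View pics/a_wrist.png

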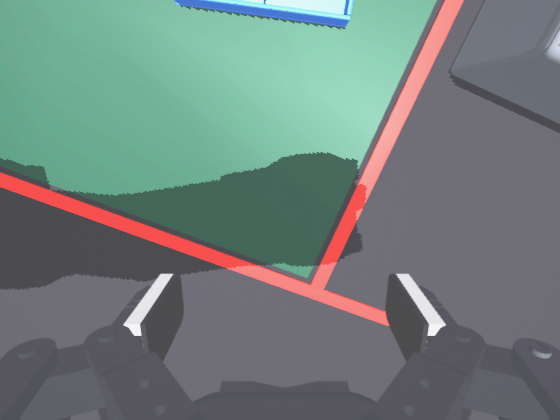

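```bash
cat > h.py <<'E'
from workcell import monitor, cams, bot
import cv2, numpy as np
from scipy.spatial.transform import Rotation as R
def crop(n,im,u0,v0,w,h,s,name):
    c=im[v0:v0+h,u0:u0+w]; c=cv2.resize(c,None,fx=s,fy=s,interpolation=cv2.INTER_CUBIC)
    cv2.imwrite(f"pics/{name}.png",c)
def cam(n,c=None):
    c=c or cams.get_calibration(n)
    return c['mtx'],c['k1'],np.array(c['origin']),R.from_euler('xyz',c['attitude']).as_matrix()
def proj(n,P,c=None):
    K,k,o,A=cam(n,c); p=(np.atleast_2d(P)-o)@A; s=p[:,:2]/p[:,2:]; s=s*(1+k*(s**2).sum(1,keepdims=True))
    return s*[K[0,0],K[1,1]]+[K[0,2],K[1,2]]
def ray(n,uv,c=None):
    K,k,o,A=cam(n,c); d=(np.array(uv,float)-[K[0,2],K[1,2]])/[K[0,0],K[1,1]]; s=d.copy()
    for _ in range(30): s=d/(1+k*(s@s))
    v=A@np.array([s[0],s[1],1.]); return o,v/np.linalg.norm(v)
def onz(n,uv,z,c=None):
    o,v=ray(n,uv,c); return o+v*(z-o[2])/v[2]
E
python3 - <<'E'
from h import *
im=cv2.imread('pics/a_top.png'); crop('top',im,195,190,110,100,7,'b_top')
im=cv2.imread('pics/a_scene.png'); crop('s',im,255,160,115,95,6.9,'b_scene')
E
```

```text
(no output)
```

View pics/b_top.png

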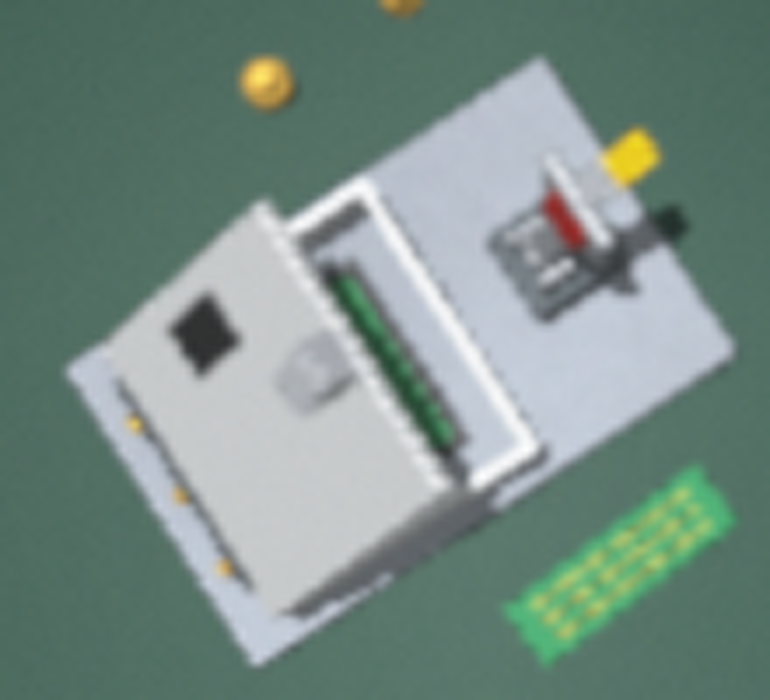

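View pics/b_scene.png

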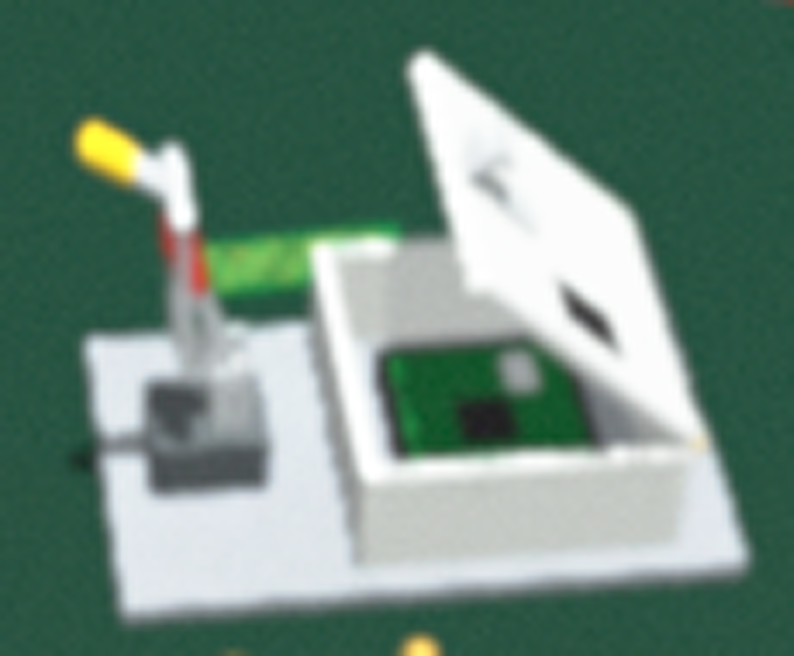

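Run:
```python
from h import *
f=lambda p:((p[0]+.5)/7-.5+195,(p[1]+.5)/7-.5+190)
P=[onz('top',f(p),0.010) for p in [(543,57),(737,348),(257,665),(68,372)]]
for p in P: print(p.round(4))
P=np.array(P)
print([np.linalg.norm(P[i]-P[(i+1)%4]).round(4) for i in range(4)])
for a,b in((3,0),(2,1)): d=P[b]-P[a]; print(np.degrees(np.arctan2(d[1],d[0])))
for a,b in((1,0),(2,3)): d=P[b]-P[a]; print(np.degrees(np.arctan2(d[1],d[0])))
print('center',P.mean(0))
# scene
g=lambda p:((p[0]+.5)/6.9-.5+255,(p[1]+.5)/6.9-.5+160)
S=[onz('scene',g(p),0.010) for p in [(88,338),(125,615),(748,570)]]
for p in S: print(p.round(4))
print('rim', [onz('top',f(p),0.060).round(4) for p in [(365,180),(540,447)]])
print('rim', [onz('scene',g(p),0.060).round(4) for p in [(315,243),(362,480)]])
```

```text
[ 0.6196 -0.0238  0.01  ]
[ 0.4965 -0.1038  0.01  ]
[0.3666 0.0959 0.01  ]
[0.4885 0.1758 0.01  ]
[np.float64(0.1468), np.float64(0.2382), np.float64(0.1457), np.float64(0.2388)]
-56.68520288047125
-56.95286581802131
33.008509349771444
33.22931751793344
center [0.49278432 0.03604082 0.01      ]
[ 0.4957 -0.1018  0.01  ]
[ 0.6252 -0.0185  0.01  ]
[0.4971 0.1821 0.01  ]
rim [array([0.5621, 0.0468, 0.06  ]), array([ 0.4539, -0.0234,  0.06  ])]
rim [array([ 0.4529, -0.0215,  0.06  ]), array([0.5663, 0.0497, 0.06  ])]
```

Emit:
send_rows --series "0 -0.2 0 -459 -88 394 0;0 -0.2 0 -459 -88 394 0;0 -0.2 0 -459 -88 394 0;0 -0.2 0 -459 -88 394 0;0 -0.2 0 -459 -88 394 0;0 -0.2 0 -459 -88 394 0;0 -0.2 0 -459 -88 394 0;0 -0.2 0 -459 -88 394 0;0 -0.2 0 -459 -88 394 0;0 -0.2 0 -459 -88 394 0;0 -0.2 0 -459 -88 394 0;0 -0.2 0 -459 -88 394 0;0 -0.2 0 -459 -88 394 0;0 -0.2 0 -459 -88 394 0;0 -0.2 0 -459 -88 394 0;0 -0.2 0 -459 -88 394 0;0 -0.2 0 -459 -88 394 0;0 -0.2 0 -459 -88 394 0" --force 40

```text
clock: 1.65
position: [0.4272, -0.0082, 0.2996]
tool_rot: [-1.571, 0.0, -0.99]
force: [0.2, 0.6, -0.1]
grip_width: 0.0002
```

Run:
```python
from h import *
import pickle
s=monitor.observe(); print(s['clock'],s['qpos'].round(3),s['position'],s['tool_rot'],s['force'])
c=cams.get_calibration('wrist'); pickle.dump(c,open('w1.pkl','wb'))
im=cams.grab_frame('wrist')[:,:,::-1]; cv2.imwrite('pics/w1raw.png',im); cv2.imwrite('pics/w1.png',cv2.resize(im,(800,600),interpolation=cv2.INTER_CUBIC))
```

```text
1.65 [ 0.327  0.126 -0.49   1.947  0.067  1.085 -1.182] [ 0.42718089 -0.00818612  0.29957   ] [-1.57141065e+00  9.67535263e-05 -9.90187521e-01] [ 0.23062179  0.61740946 -0.14884217]
```

View pics/w1.png

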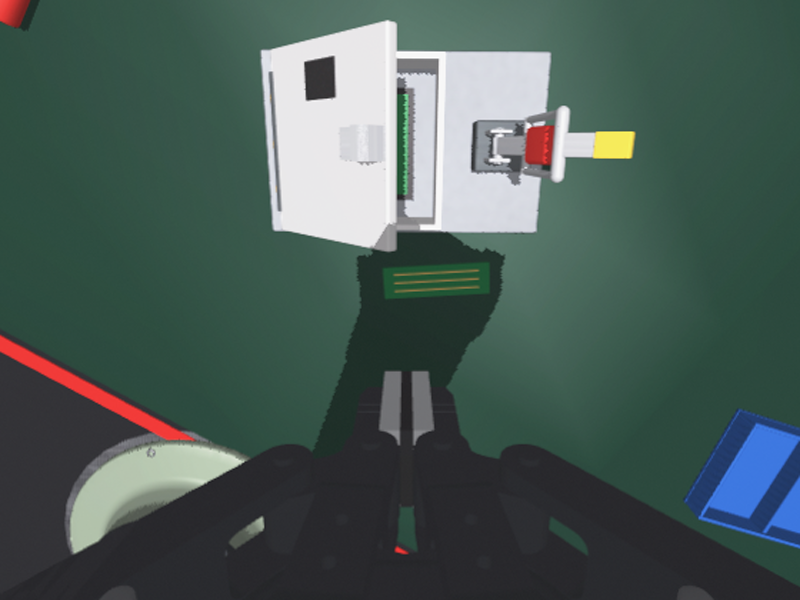

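```bash
cat > fit.py <<'E'
from h import *
import pickle
from scipy.optimize import least_squares
w=pickle.load(open('w1.pkl','rb'))
ft=lambda p:((p[0]+.5)/7-.5+195,(p[1]+.5)/7-.5+190)
fs=lambda p:((p[0]+.5)/6.9-.5+255,(p[1]+.5)/6.9-.5+160)
fw=lambda p:((p[0]+.5)/1.42857-.5,(p[1]+.5)/1.42857-.5)
def model(q):
    x0,y0,yaw,lid,lev,la=q[:6]; B=R.from_euler('z',yaw).as_matrix()
    lp=lambda x,y,z:np.array([-115+x*np.cos(lid)-z*np.sin(lid),y,64+x*np.sin(lid)+z*np.cos(lid)])
    h=lev-np.radians(8); p=h-np.radians(32)
    pin=np.array([52+24*np.cos(p),0,60+24*np.sin(p)])
    d=np.array([-np.cos(la),0,np.sin(la)]); n=np.array([np.sin(la),0,np.cos(la)])
    D=dict(press=lp(60,40,5),bar=pin+74*d,barp=pin+74*d+[0,22,0],barm=pin+74*d+[0,-22,0],tab=pin+94*d+24*n,
      pad=np.array([52+62*np.cos(h),0,60+62*np.sin(h)]), pin=pin,piv=np.array([52,0,60]),
      plA=np.array([q[6],75,10]),plB=np.array([q[6],-75,10]),plC=np.array([q[6]-240,75,10]),plD=np.array([q[6]-240,-75,10]))
    return {k:np.array([x0,y0,0])+B@v/1000 for k,v in D.items()}
obs=[('w','press',(320,78)),('w','barp',(565,110)),('w','barm',(558,178)),('w','tab',(614,145)),
('w','plA',(550,53)),('w','plB',(537,232)),
('t','plA',(543,57)),('t','plB',(737,348)),('t','plC',(68,372)),('t','plD',(257,665)),
('t','press',(205,333)),('t','tab',(633,157)),('t','bar',(578,202)),
('s','plB',(88,338)),('s','plA',(125,615)),('s','plC',(748,570)),('s','press',(590,318)),('s','tab',(103,150)),('s','bar',(180,190))]
def res(q):
    M=model(q); r=[]
    for c,k,p in obs:
        n,f,cc,wt={'w':('wrist',fw,w,1),'t':('top',ft,CT,1.5),'s':('scene',fs,CS,1)}[c]
        r+=list((proj(n,M[k],cc)[0]-f(p))*wt)
    return np.array(r)
CT=cams.get_calibration('top');CS=cams.get_calibration('scene')
if __name__=='__main__':
    s=least_squares(res,[.5,.0,-.99,.9,1.7,1.6,110],x_scale=[.01,.01,.01,.1,.1,.1,10],loss='soft_l1')
    print(s.x.round(4)); r=res(s.x).reshape(-1,2)
    for o,e in zip(obs,r): print(o[0],o[1],e.round(1))
    for k,v in model(s.x).items(): print(k,v.round(4))
    pickle.dump(s.x,open('q.pkl','wb'))
E
python3 fit.py
```

```text
[ 5.05200e-01  1.84000e-02 -9.96700e-01  8.01100e-01  1.38500e+00
  1.59250e+00  9.80005e+01]
w press [-0.3  0.7]
w barp [-0.6 -3.2]
w barm [-0.7  3. ]
w tab [ 0.  -0.2]
w plA [ 0.4 -1.3]
w plB [-1.   0.6]
t plA [-0.3 -0.9]
t plB [0.4 0.5]
t plC [-1.3 -1.3]
t plD [-0.5  0.7]
t press [ 0.1 -0.2]
t tab [ 0.2 -0.7]
t bar [ 0.5 -1.3]
s plB [-0.8 -0.4]
s plA [-0.9 -1.5]
s plC [-0.6 -2. ]
s press [-1.2 -0.9]
s tab [-0.3  0.2]
s bar [-1.8 -0.3]
press [0.4971 0.1046 0.1106]
bar [ 0.5444 -0.0422  0.1492]
barp [ 0.5629 -0.0302  0.1492]
barm [ 0.526  -0.0541  0.1492]
tab [ 0.5577 -0.0627  0.1687]
pad [ 0.5442 -0.0419  0.1187]
pin [ 0.5436 -0.0408  0.0752]
piv [ 0.5335 -0.0253  0.06  ]
plA [ 0.6214 -0.0232  0.01  ]
plB [ 0.4955 -0.1046  0.01  ]
plC [0.4911 0.1784 0.01  ]
plD [0.3651 0.0969 0.01  ]
```

Emit:
send_rows --series "0 0 0 -56 0 120 0;0 0 0 -56 0 120 0;0 0 0 -56 0 120 0;0 0 0 -56 0 120 0;0 0 0 -56 80 120 0;0 0 0 -56 120 120 0;0 0 0 -56 145 120 0;0 0 0 -56 158 120 0;0 0 0 -56 158 120 0;0 0 0 -56 158 120 0"

```text
clock: 2.53
position: [0.4965, 0.1041, 0.1415]
tool_rot: [-1.573, 0.001, -0.991]
force: [-0.3, -0.5, 0.6]
grip_width: -0.0001
```

Run:
```python
from h import *
s=monitor.observe(); print(s['clock'],s['position'],s['tool_rot'],s['force'])
im=cams.grab_frame('wrist')[:,:,::-1]; cv2.imwrite('pics/w2.png',im)
im=cams.grab_frame('scene')[:,:,::-1]; crop('s',im,245,130,125,115,5,'s2')
```

```text
2.5333 [0.49653118 0.10409937 0.14152882] [-1.57337100e+00  9.44499173e-04 -9.90868754e-01] [-0.33947962 -0.46417984  0.5636554 ]
```

View pics/w2.png

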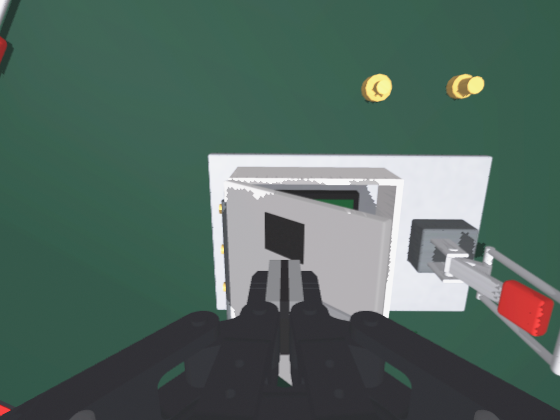

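View pics/s2.png

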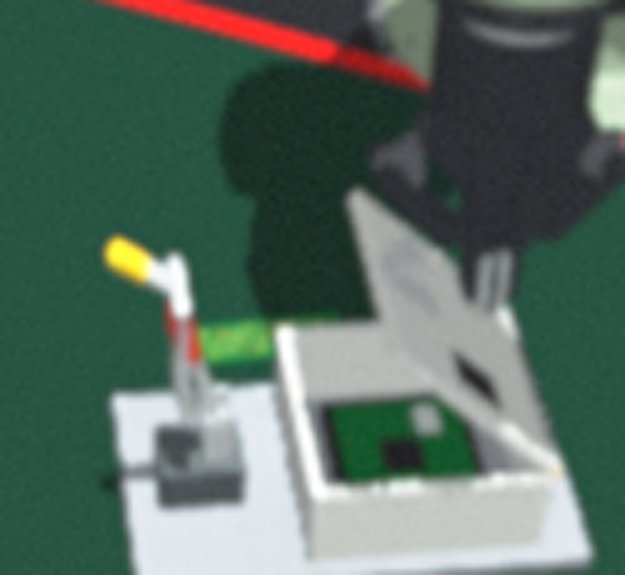

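Emit:
send_rows --series "0 0 0 0 6 0 0;0 0 0 1 12 0 0;0 0 0 3 17 0 0;0 0 0 5 22 0 0;0 0 0 8 27 0 0;0 0 0 10 32 0 0;0 0 0 13 37 0 0;0 0 0 15 42 0 0;0 0 0 17 47 0 0;0 0 0 19 52 0 0;0 0 0 21 56 0 0;0 0 0 22 59 0 0;0 0 0 22 61 0 0;0 0 0 22 62 0 0;0 0 0 22 62 0 0;0 0 0 22 62 0 0"

```text
clock: 3.97
position: [0.5091, 0.0867, 0.0798]
tool_rot: [-1.571, 0.0, -0.99]
force: [-0.0, -0.1, -0.4]
grip_width: 0.0
```

Run:
```python
from h import *
s=monitor.observe(); print(s['clock'],s['position'],s['tool_rot'],s['force'])
im=cams.grab_frame('scene')[:,:,::-1]; crop('s',im,245,130,125,115,5,'s3')
```

```text
3.9667 [0.5090645  0.08670494 0.07983488] [-1.57083382e+00  8.25656177e-05 -9.89850391e-01] [-0.04122392 -0.10872191 -0.38846737]
```

View pics/s3.png

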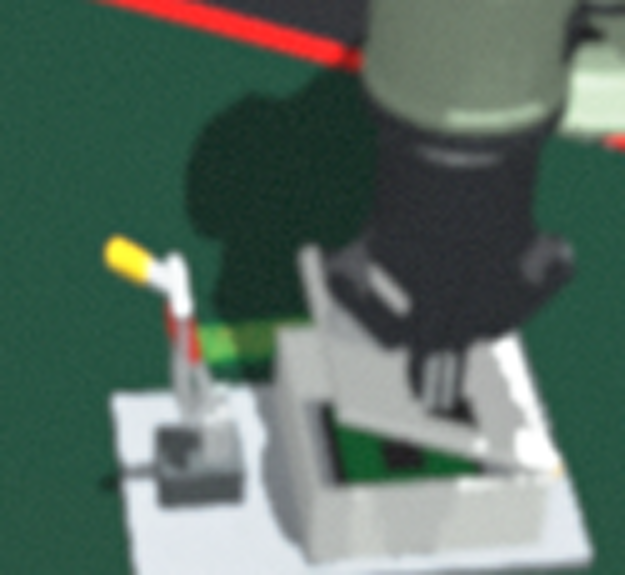

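Run:
```python
from h import *
im=cams.grab_frame('wrist')[:,:,::-1]; cv2.imwrite('pics/w3.png',im)
im=cams.grab_frame('top')[:,:,::-1]; crop('s',im,195,190,110,100,6,'t3')
```

```text
(no output)
```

View pics/w3.png

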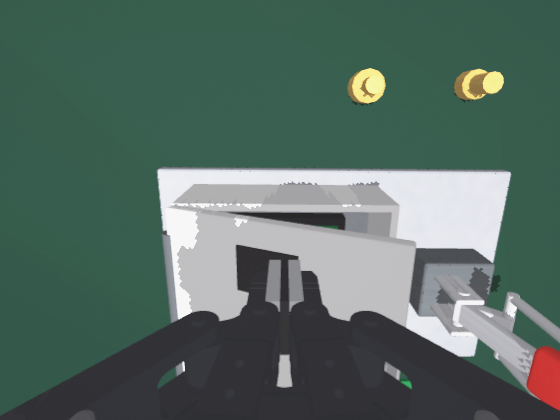

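View pics/t3.png

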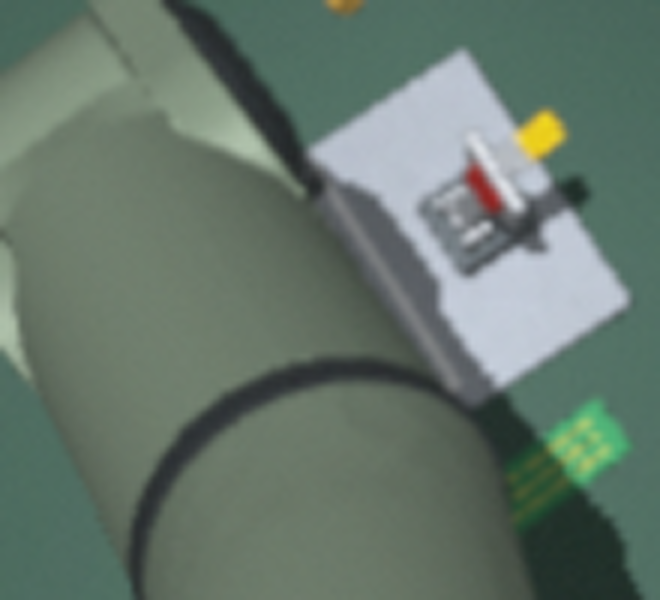

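Run:
```python
from fit import *
q=pickle.load(open('q.pkl','rb'))
c=cams.get_calibration('wrist')
B=R.from_euler('z',q[2]).as_matrix()
for a in (0,.1,.2,.3,.4,.5):
    L=lambda x,y,z:np.array([q[0],q[1],0])+B@np.array([-115+x*np.cos(a)-z*np.sin(a),y,64+x*np.sin(a)+z*np.cos(a)])/1000
    print(a,[proj('wrist',L(*p),c)[0].round(0) for p in ((120,65,4),(-4,65,4),(60,40,5),(44,52,5))])
s=monitor.observe()
t=s['position']-[0,0,.011]
print('tip',proj('wrist',t,c)[0], proj('scene',t)[0], (B.T@(t-[q[0],q[1],0])*1000).round(1))
```

```text
0 [array([399., 209.]), array([162., 207.]), array([284., 253.]), array([254., 232.])]
0.1 [array([405., 216.]), array([161., 207.]), array([282., 257.]), array([252., 235.])]
0.2 [array([408., 224.]), array([161., 207.]), array([280., 262.]), array([249., 238.])]
0.3 [array([410., 232.]), array([161., 206.]), array([276., 267.]), array([245., 241.])]
0.4 [array([408., 242.]), array([161., 206.]), array([270., 272.]), array([240., 244.])]
0.5 [array([403., 253.]), array([161., 206.]), array([263., 277.]), array([234., 247.])]
tip [283.6009235  252.26183832] [329.26211276 217.34525303] [-55.2  40.3  68.9]
```

Run:
```python
from fit import *
c=cams.get_calibration('wrist'); s=monitor.observe()
T=R.from_euler('xyz',s['tool_rot']).as_matrix()
for y in (-30,-20,-10,0,11):
    print(y,[proj('wrist',s['position']+T@np.array([x,y,z])/1000,c)[0].round(0) for x,z in((-10,11),(10,11),(0,-11))])
im=cv2.imread('pics/w3.png'); crop('',im,190,190,190,150,4,'w3c')
```

```text
-30 [array([260., 267.]), array([307., 267.]), array([283., 313.])]
-20 [array([261., 258.]), array([306., 258.]), array([284., 301.])]
-10 [array([262., 249.]), array([305., 249.]), array([284., 290.])]
0 [array([264., 241.]), array([304., 241.]), array([284., 280.])]
11 [array([265., 233.]), array([302., 233.]), array([284., 271.])]
```

View pics/w3c.png

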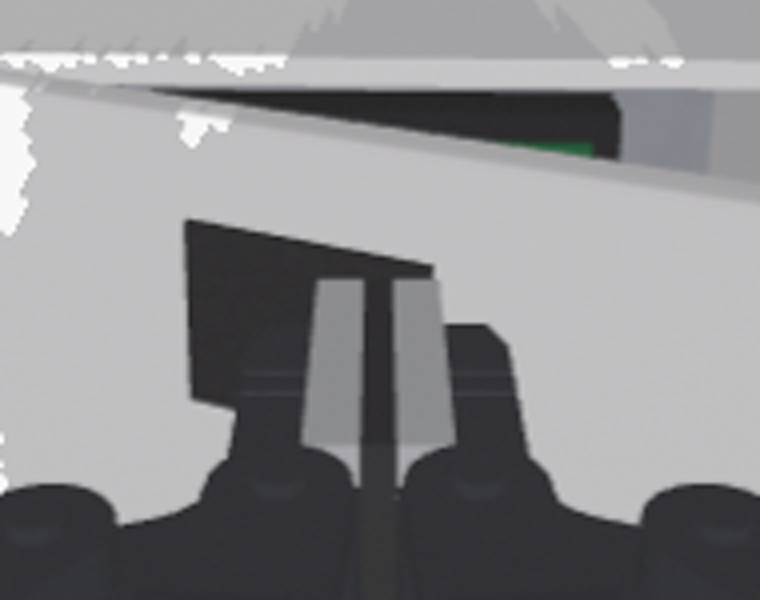

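Run:
```python
from fit import *
c=cams.get_calibration('wrist'); s=monitor.observe()
T=R.from_euler('xyz',s['tool_rot']).as_matrix()
for y in (-30,-20,-10,-2,11):
    print(y,[proj('wrist',s['position']+T@np.array([x,y,z])/1000,c)[0].round(0) for x,z in((-43,11),(43,11),(-43,-11),(43,-11))])
```

```text
-30 [array([181., 267.]), array([386., 268.]), array([185., 313.]), array([382., 313.])]
-20 [array([187., 257.]), array([380., 258.]), array([191., 301.]), array([376., 301.])]
-10 [array([193., 249.]), array([374., 249.]), array([196., 290.]), array([371., 290.])]
-2 [array([197., 242.]), array([370., 242.]), array([200., 282.]), array([367., 282.])]
11 [array([203., 233.]), array([364., 233.]), array([205., 271.]), array([362., 271.])]
```

Run:
```python
from fit import *
s=monitor.observe()
T=R.from_euler('xyz',s['tool_rot']).as_matrix()
for y in (-40,-30,-20,-10,0,11):
    print(y,[((proj('scene',s['position']+T@np.array([x,y,z])/1000)[0]-[245,130]+.5)*5).round(0) for x,z in((-10,11),(10,11),(0,0))])
im=cams.grab_frame('scene')[:,:,::-1]; crop('',im,310,180,60,50,13,'s3c')
```

```text
-40 [array([456., 379.]), array([416., 382.]), array([432., 366.])]
-30 [array([454., 394.]), array([415., 397.]), array([430., 381.])]
-20 [array([452., 408.]), array([413., 411.]), array([429., 395.])]
-10 [array([451., 423.]), array([412., 426.]), array([427., 410.])]
0 [array([449., 437.]), array([410., 440.]), array([425., 424.])]
11 [array([447., 452.]), array([409., 455.]), array([424., 439.])]
```

View pics/s3c.png

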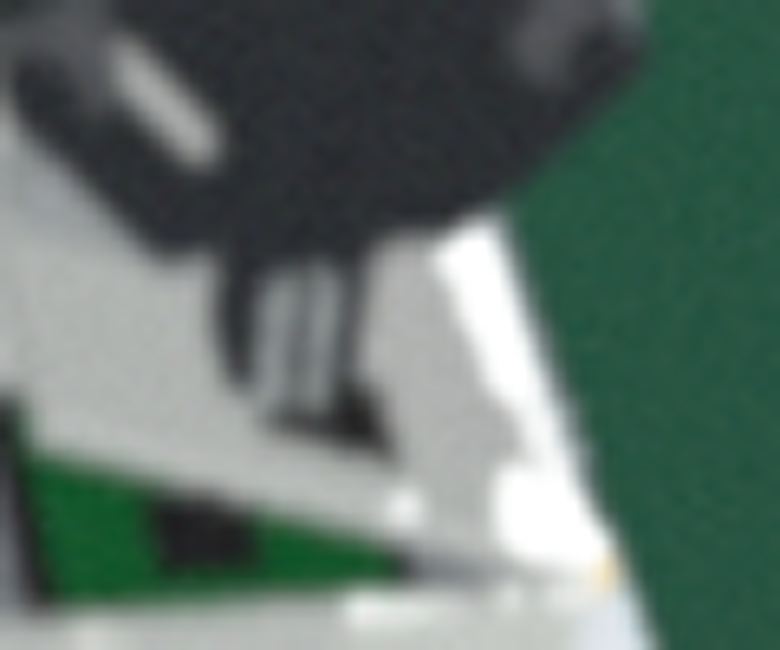

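Emit:
send_rows --series "0 0 0 0 5 0 0;0 0 0 0 10 0 0;0 0 0 0 14 0 0;0 0 0 0 18 0 0;0 0 0 0 21 0 0;0 0 0 0 24 0 0;0 0 0 0 26 0 0;0 0 0 0 26 0 0"

```text
clock: 4.83
position: [0.5089, 0.0866, 0.0533]
tool_rot: [-1.571, 0.0, -0.99]
force: [0.5, -0.7, -0.6]
grip_width: -0.0
```

Emit:
send_rows --series "0 0 0 0 1 0 0;0 0 0 0 2 0 0;0 0 0 0 3 0 0;0 0 0 0 3 0 0"

```text
clock: 5.17
position: [0.5092, 0.0865, 0.0507]
tool_rot: [-1.571, -0.0, -0.99]
force: [0.6, -0.1, 0.6]
grip_width: -0.0001
```

Run:
```python
from h import *
s=monitor.observe(); print(s['clock'],s['position'],s['tool_rot'],s['force'])
im=cams.grab_frame('scene')[:,:,::-1]; crop('s',im,245,130,125,115,5,'s4')
im=cams.grab_frame('wrist')[:,:,::-1]; cv2.imwrite('pics/w4.png',im)
```

```text
5.1667 [0.50915724 0.08652037 0.05071506] [-1.57078611e+00 -1.06062909e-05 -9.90169883e-01] [ 0.56788201 -0.05548625  0.58703357]
```

View pics/s4.png

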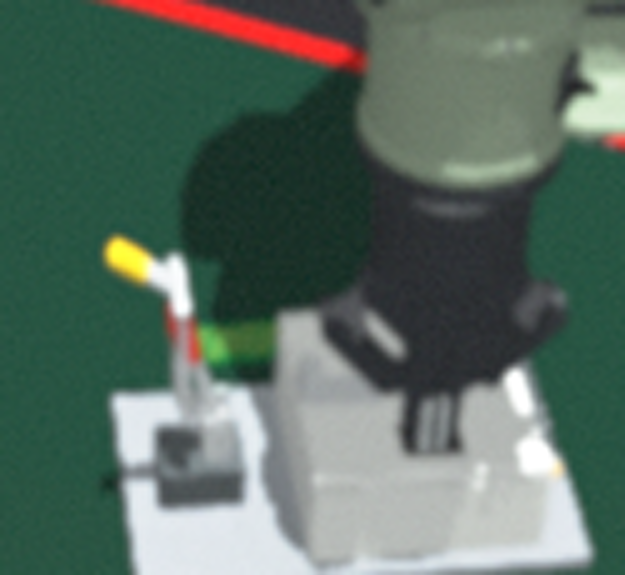

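View pics/w4.png

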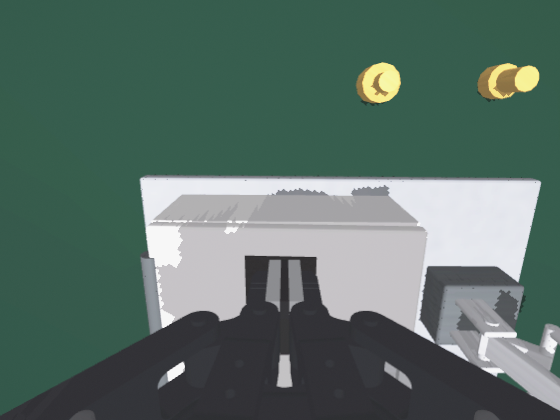

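Emit:
send_rows --series "0 0 0 0 1 0 0;0 0 0 0 2 0 0;0 0 0 0 2 0 0"

```text
clock: 5.52
position: [0.5092, 0.0866, 0.0487]
tool_rot: [-1.571, 0.0, -0.99]
force: [-0.2, 0.3, 0.5]
grip_width: -0.0003
```

Emit:
send_rows --series "0 0 0 0 1 0 0;0 0 0 0 1.5 0 0;0 0 0 0 1.5 0 0"

```text
clock: 5.77
position: [0.5093, 0.0866, 0.0483]
tool_rot: [-1.571, -0.001, -0.99]
force: [-6.8, -1.8, 27.8]
grip_width: -0.0001
```

Emit:
send_rows --series "0 0 0 0 -40 0 0;0 0 0 0 -80 0 0;0 0 0 0 -120 0 0;0 0 0 20 -150 -5 0;0 0 0 60 -150 -15 0;0 0 0 100 -150 -25 0;0 0 0 140 -150 -35 0;0 0 0 180 -150 -41 0;0 0 0 200 -150 -41 0;0 0 0 200 -115 -41 0;0 0 0 200 -85 -41 0;0 0 0 200 -81 -41 0;0 0 0 200 -81 -41 0"

```text
clock: 6.85
position: [0.5836, -0.1027, 0.1271]
tool_rot: [-1.573, 0.002, -0.99]
force: [0.8, 0.9, 0.1]
grip_width: -0.0002
```

Run:
```python
from h import *
s=monitor.observe(); print(s['clock'],s['position'],s['tool_rot'],s['force'])
im=cams.grab_frame('scene')[:,:,::-1]; crop('s',im,225,110,145,130,5,'s5')
im=cams.grab_frame('wrist')[:,:,::-1]; cv2.imwrite('pics/w5.png',im)
```

```text
6.85 [ 0.58359802 -0.10274117  0.12710109] [-1.57307481  0.0024109  -0.98960886] [0.84939733 0.8784921  0.09774015]
```

View pics/s5.png

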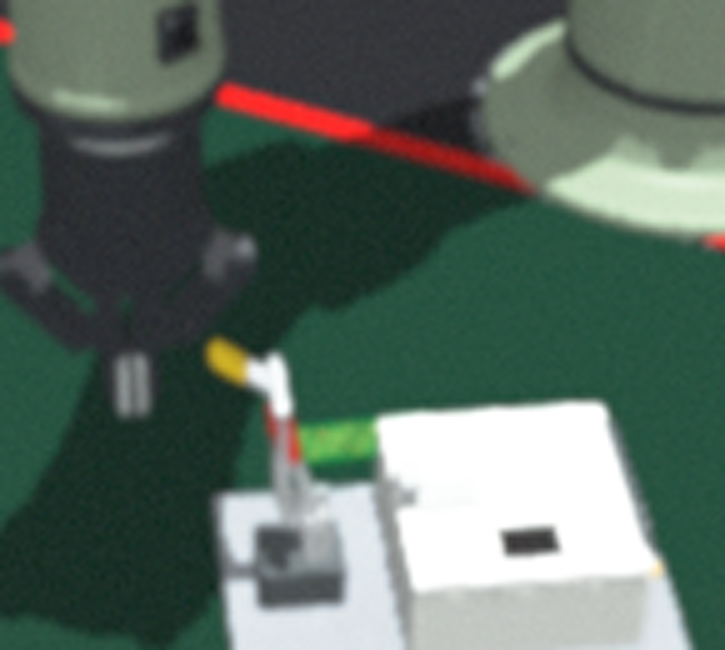

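View pics/w5.png

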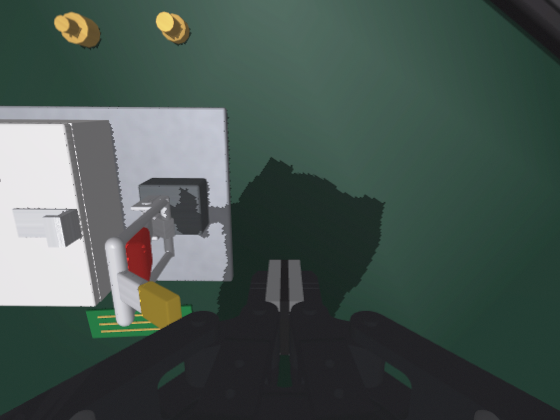

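Emit:
send_rows --series "0 0 0 -10 4 0 0;0 0 0 -20 4 0 0;0 0 0 -27 4 0 0;0 0 0 -34 4 0 0;0 0 0 -41 4 0 0;0 0 0 -48 4 0 0;0 0 0 -54 4 0 0;0 0 0 -60 4 0 0;0 0 0 -60 4 0 0"

```text
clock: 7.7
position: [0.5511, -0.0518, 0.1244]
tool_rot: [-1.571, 0.0, -0.989]
force: [-1.0, -0.1, -0.5]
grip_width: -0.0002
```

Run:
```python
from h import *
s=monitor.observe(); print(s['clock'],s['position'],s['tool_rot'],s['force'])
im=cams.grab_frame('scene')[:,:,::-1]; crop('s',im,225,110,145,130,5,'s6')
im=cams.grab_frame('wrist')[:,:,::-1]; cv2.imwrite('pics/w6.png',im)
```

```text
7.7 [ 0.55113    -0.0517818   0.12437629] [-1.57080773e+00  3.75132186e-04 -9.88932125e-01] [-1.0167068  -0.06238104 -0.45515908]
```

View pics/s6.png

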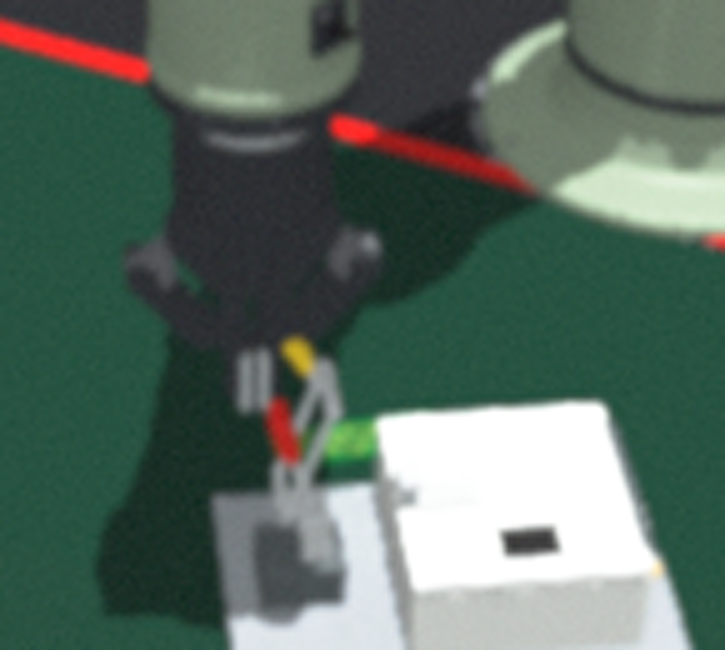

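View pics/w6.png

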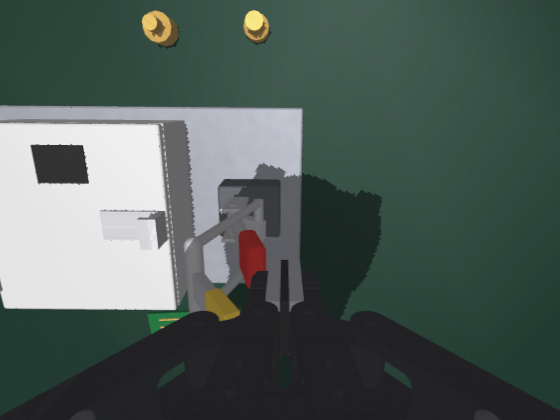

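Emit:
send_rows --series "0 0 0 -7 0 0 0;0 0 0 -14 0 0 0;0 0 0 -21 0 0 0;0 0 0 -28 0 0 0;0 0 0 -35 0 0 0;0 0 0 -42 0 0 0;0 0 0 -42 0 0 0;0 0 0 -42 0 0 0"

```text
clock: 8.47
position: [0.5286, -0.0176, 0.1244]
tool_rot: [-1.571, -0.0, -0.989]
force: [-0.1, -0.2, 0.3]
grip_width: 0.0003
```

Run:
```python
from h import *
s=monitor.observe(); print(s['clock'],s['position'],s['tool_rot'],s['force'])
im=cams.grab_frame('scene')[:,:,::-1]; crop('s',im,225,110,145,130,5,'s7')
im=cams.grab_frame('wrist')[:,:,::-1]; cv2.imwrite('pics/w7.png',im)
```

```text
8.4667 [ 0.52856512 -0.01755081  0.12441597] [-1.57075521e+00 -1.64116026e-04 -9.89321261e-01] [-0.1371087  -0.18862857  0.33582334]
```

View pics/s7.png

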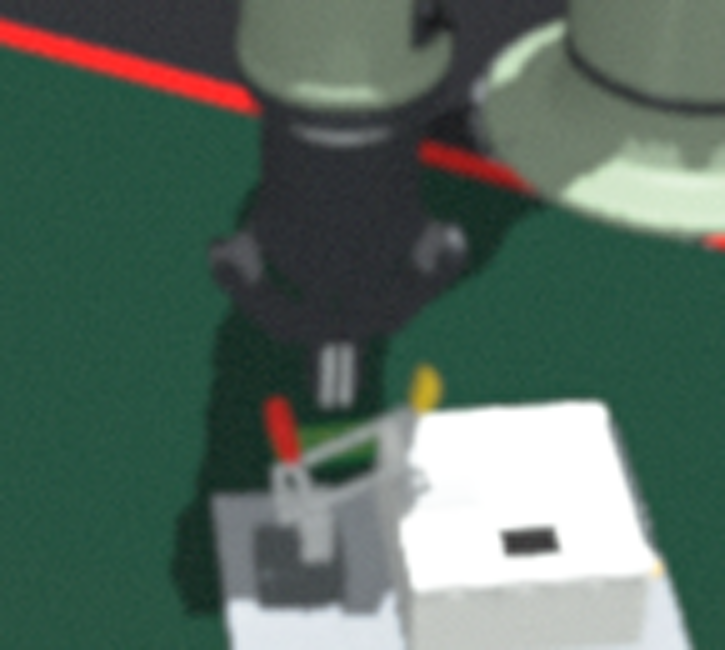

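View pics/w7.png

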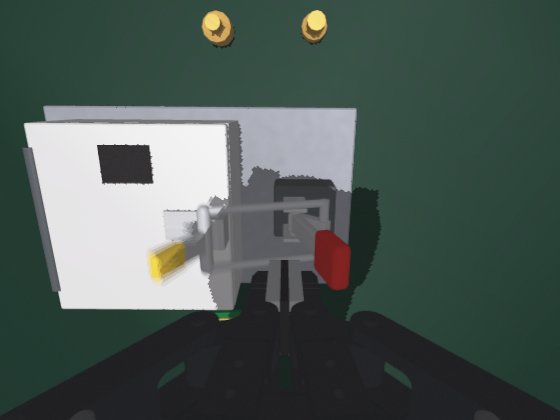

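Emit:
send_rows --series "0 0 0 10 -12 0 0;0 0 0 40 -12 0 0;0 0 0 75 -12 0 0;0 0 0 75 -5 0 0;0 0 0 75 20 0 0;0 0 0 75 35 0 0;0 0 0 75 35 0 0"

```text
clock: 9.15
position: [0.5682, -0.081, 0.0865]
tool_rot: [-1.574, 0.003, -0.991]
force: [-1.9, -0.4, -0.1]
grip_width: 0.0002
```

Run:
```python
from h import *
s=monitor.observe(); print(s['clock'],s['position'],s['tool_rot'],s['force'])
im=cams.grab_frame('scene')[:,:,::-1]; crop('s',im,225,110,145,130,5,'s8')
im=cams.grab_frame('wrist')[:,:,::-1]; cv2.imwrite('pics/w8.png',im)
```

```text
9.15 [ 0.56824242 -0.08100772  0.08650317] [-1.57393565  0.00261957 -0.99077382] [-1.8715045  -0.41907182 -0.0936013 ]
```

View pics/s8.png

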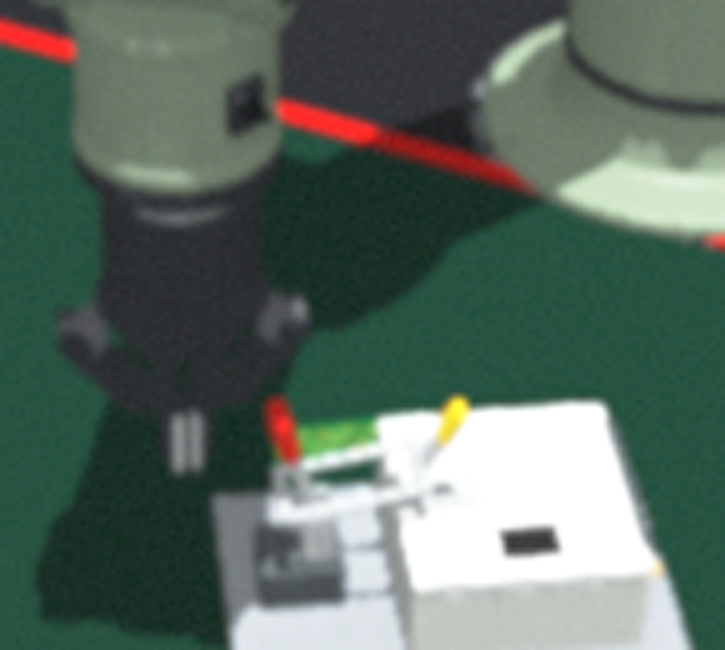

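View pics/w8.png

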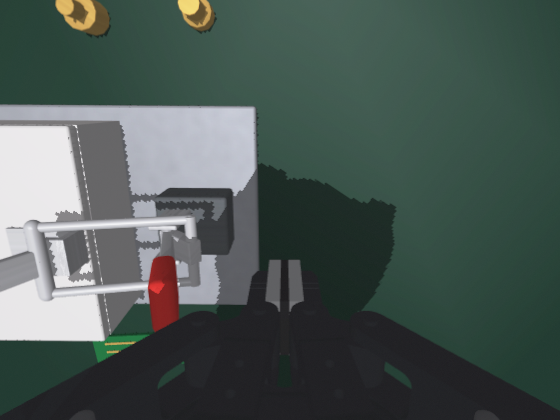

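Emit:
send_rows --series "0 0 0 -10 -3 0 0;0 0 0 -18 -3 0 0;0 0 0 -25 -3 0 0;0 0 0 -31 -3 0 0;0 0 0 -37 -3 0 0;0 0 0 -43 -3 0 0;0 0 0 -48 -3 0 0;0 0 0 -52 -3 0 0;0 0 0 -52 -3 0 0"

```text
clock: 10.0
position: [0.5408, -0.0363, 0.0923]
tool_rot: [-1.571, 0.0, -0.989]
force: [-0.1, -0.5, -0.1]
grip_width: 0.0002
```

Run:
```python
from h import *
s=monitor.observe(); print(s['clock'],s['position'],s['tool_rot'],s['force'])
im=cams.grab_frame('scene')[:,:,::-1]; crop('s',im,225,110,145,130,5,'s9')
im=cams.grab_frame('wrist')[:,:,::-1]; cv2.imwrite('pics/w9.png',im)
```

```text
10.0 [ 0.54081931 -0.03630376  0.09229702] [-1.57096075e+00  2.94321223e-04 -9.89213477e-01] [-0.12767146 -0.48570598 -0.08098398]
```

View pics/s9.png

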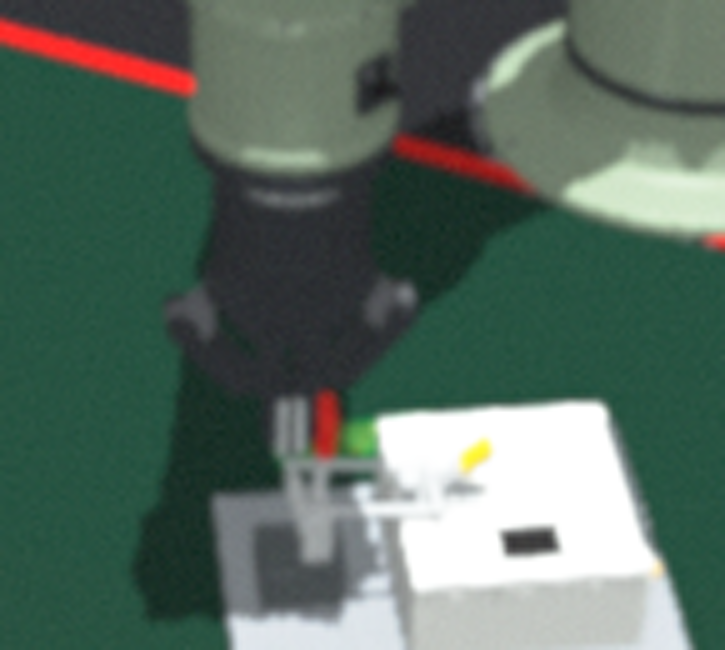

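View pics/w9.png

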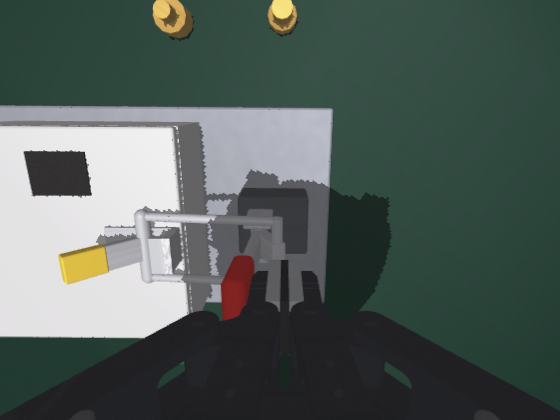

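```bash
cat > fit2.py <<'E'
from fit import *
def fit2(o,L0,a0):
    q=pickle.load(open('q.pkl','rb')); c=cams.get_calibration('wrist')
    def f(p):
        qq=q.copy(); qq[4:6]=p; M=model(qq)
        return np.concatenate([proj('wrist',M[k],c)[0]-uv for k,uv in o])
    s=least_squares(f,[L0,a0]); qq=q.copy(); qq[4:6]=s.x; M=model(qq); B=R.from_euler('z',q[2]).as_matrix()
    print(s.x.round(3),s.fun.round(1)); print('bar box',(B.T@(M['bar']-[q[0],q[1],0])*1000).round(1)-[0,0,76])
E
python3 -c "
from fit2 import *
fit2([('barp',(140,217)),('barm',(148,278)),('tab',(84,264))],1.85,.1)"
```

```text
[ 1.826 -0.085] [ 0.1 -7.7  0.8  4.5 -0.7  0.2]
bar box [-11.4  -0.   -0.6]
```

Emit:
send_rows --series "0 0 0 3 -20 0 0;0 0 0 3 -45 0 0;0 0 0 -25 -48 0 0;0 0 0 -58 -48 0 0;0 0 0 -60 -42 0 0;0 0 0 -60 -20 0 0;0 0 0 -60 0 0 0;0 0 0 -60 0 0 0"

```text
clock: 10.77
position: [0.5067, 0.0129, 0.0896]
tool_rot: [-1.574, 0.002, -0.99]
force: [-1.2, 0.3, -0.1]
grip_width: -0.0001
```

Run:
```python
from fit import *
s=monitor.observe(); print(s['clock'],s['position'],s['tool_rot'],s['force'])
q=pickle.load(open('q.pkl','rb')); B=R.from_euler('z',q[2]).as_matrix()
b=(B.T@(s['position']-[q[0],q[1],0])*1000); b[2]+=20.7; print('tip box',b.round(1))
for h in np.arange(1.6,-.2,-.15):
    c=np.interp(h,[0,.6,1.0],[2,10,14]); d=np.interp(h,[0,.6,1.0],[0,1,6])
    T=np.array([52+62*np.cos(h)-5*np.sin(h)-c,60+62*np.sin(h)+5*np.cos(h)-d])
    print(round(h,2),'tx %.0f ty %.0f'%(T[0]-b[0],b[2]-T[1]))
im=cams.grab_frame('scene')[:,:,::-1]; crop('s',im,225,110,145,130,5,'s10')
im=cams.grab_frame('wrist')[:,:,::-1]; cv2.imwrite('pics/w10.png',im)
```

```text
10.7667 [0.50669283 0.01285855 0.08958051] [-1.57433644  0.00213208 -0.98982491] [-1.2363826   0.26267    -0.06394647]
tip box [  5.4  -1.8 110.3]
1.6 tx 26 ty -6
1.45 tx 35 ty -6
1.3 tx 44 ty -5
1.15 tx 53 ty -2
1.0 tx 62 ty 1
0.85 tx 71 ty 5
0.7 tx 80 ty 9
0.55 tx 87 ty 15
0.4 tx 94 ty 22
0.25 tx 100 ty 31
0.1 tx 104 ty 39
-0.05 tx 107 ty 48
```

View pics/s10.png

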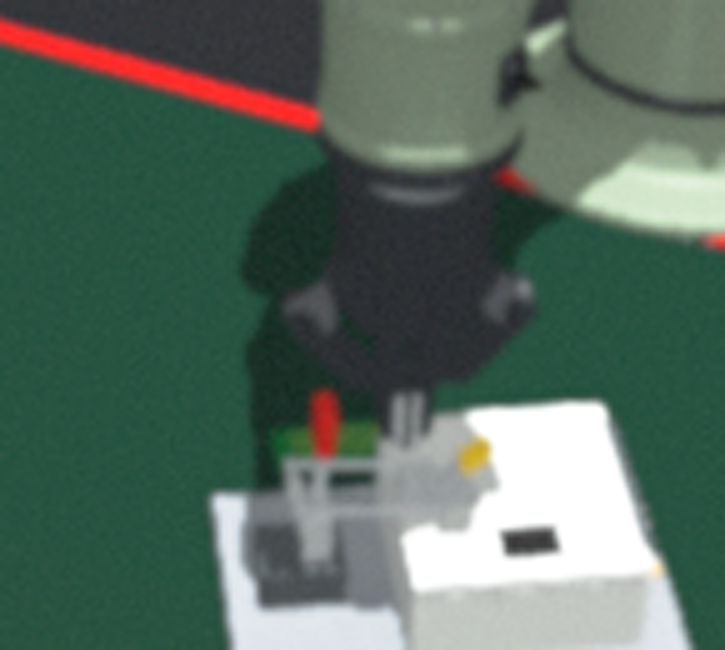

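View pics/w10.png

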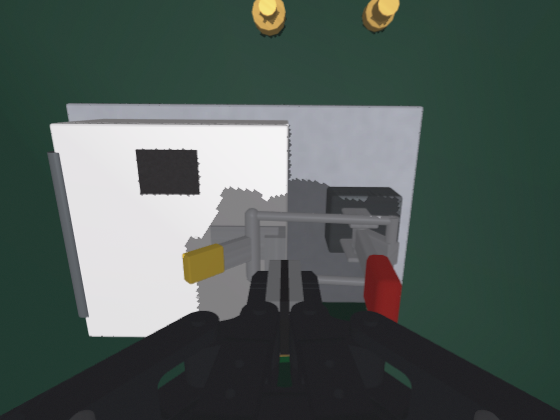

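Emit:
send_rows --series "0 0 0 10 -2 0 0;0 0 0 20 -4 0 0;0 0 0 26 -5 0 0;0 0 0 32 -5 0 0;0 0 0 38 -5 0 0;0 0 0 44 -4 0 0;0 0 0 50 -3 0 0;0 0 0 56 -1 0 0;0 0 0 62 1 0 0;0 0 0 67 3 0 0;0 0 0 67 3 0 0"

```text
clock: 11.78
position: [0.5454, -0.0439, 0.0887]
tool_rot: [-1.571, 0.0, -0.991]
force: [-0.9, -0.4, -0.3]
grip_width: 0.0001
```

Run:
```python
from h import *
s=monitor.observe(); print(s['clock'],s['position'],s['tool_rot'],s['force'])
im=cams.grab_frame('scene')[:,:,::-1]; crop('s',im,225,110,145,130,5,'s11')
im=cams.grab_frame('wrist')[:,:,::-1]; cv2.imwrite('pics/w11.png',im)
```

```text
11.7833 [ 0.54537224 -0.04391595  0.0887082 ] [-1.57123931e+00  1.04968942e-04 -9.90975696e-01] [-0.92532302 -0.36959246 -0.30546714]
```

View pics/s11.png

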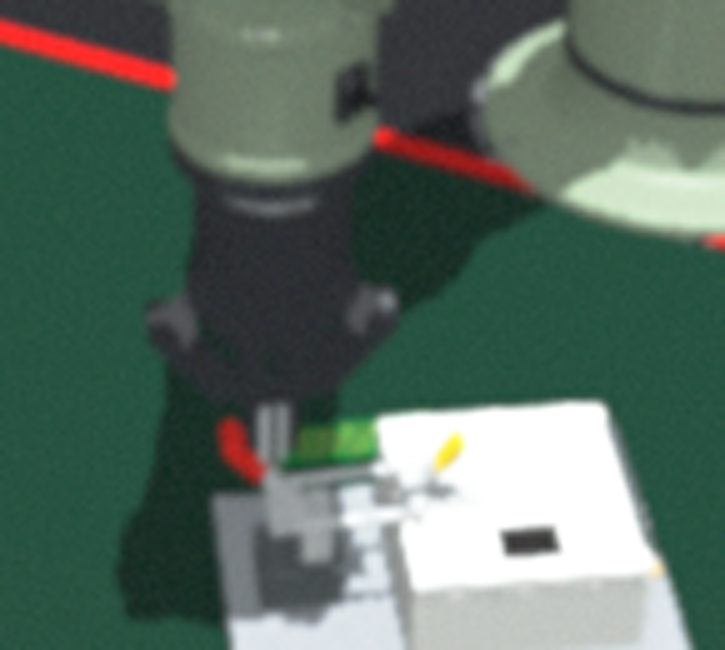

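View pics/w11.png

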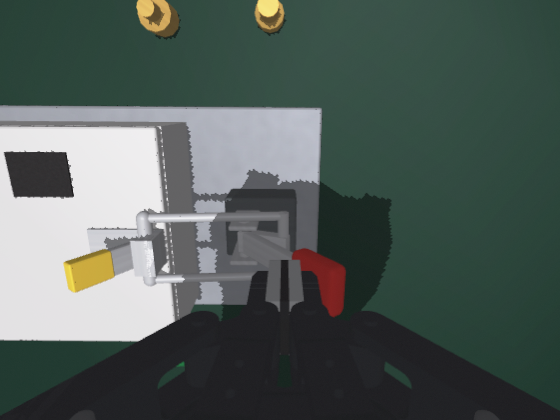

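Run:
```python
from h import *
im=cv2.imread('pics/w11.png'); crop('',im,50,180,190,130,4,'w11c')
im=cv2.imread('pics/w9.png'); crop('',im,50,180,190,130,4,'w9c')
from fit2 import *
fit2([('barp',(143,217)),('barm',(150,281)),('tab',(89,270)),],1.0,.3)
```

```text
[1.261 0.037] [-0.3 -5.8  1.4  4.4 -0.7 -0.4]
bar box [-1.7  0.  -0.5]
```

View pics/w11c.png

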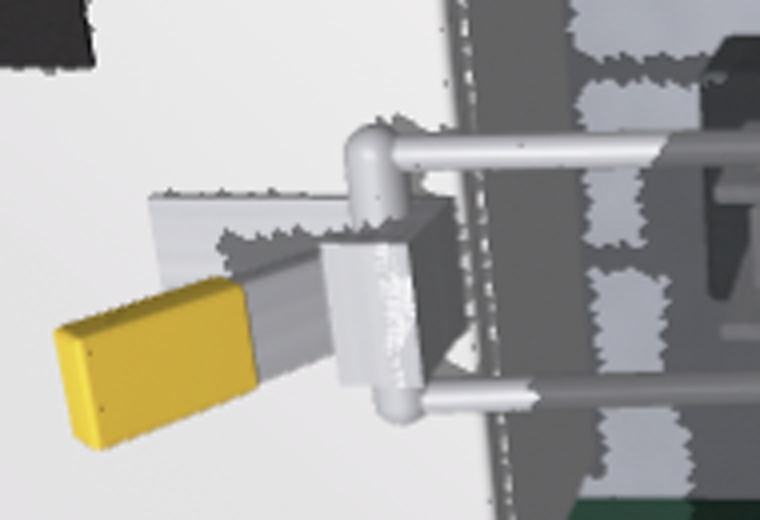

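View pics/w9c.png

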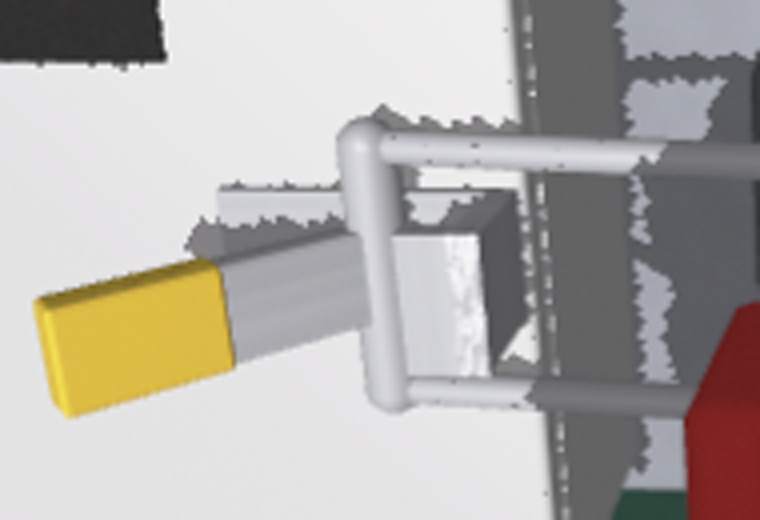

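Emit:
send_rows --series "0 0 0 6 1 0 0;0 0 0 12 3 0 0;0 0 0 16 5 0 0;0 0 0 20 8 0 0;0 0 0 24 11 0 0;0 0 0 27 14 0 0;0 0 0 30 18 0 0;0 0 0 33 22 0 0;0 0 0 36 27 0 0;0 0 0 38 31 0 0;0 0 0 38 31 0 0"

```text
clock: 12.8
position: [0.5657, -0.0752, 0.0573]
tool_rot: [-1.572, 0.001, -0.99]
force: [-0.2, -0.2, 0.0]
grip_width: -0.0
```

Run:
```python
from h import *
s=monitor.observe(); print(s['clock'],s['position'],s['tool_rot'],s['force'])
im=cams.grab_frame('scene')[:,:,::-1]; crop('s',im,225,110,145,130,5,'s12')
im=cams.grab_frame('wrist')[:,:,::-1]; cv2.imwrite('pics/w12.png',im)
```

```text
12.8 [ 0.56570423 -0.07517167  0.05731442] [-1.57167619e+00  5.06719986e-04 -9.90460383e-01] [-0.20799108 -0.19913582  0.03680987]
```

View pics/s12.png

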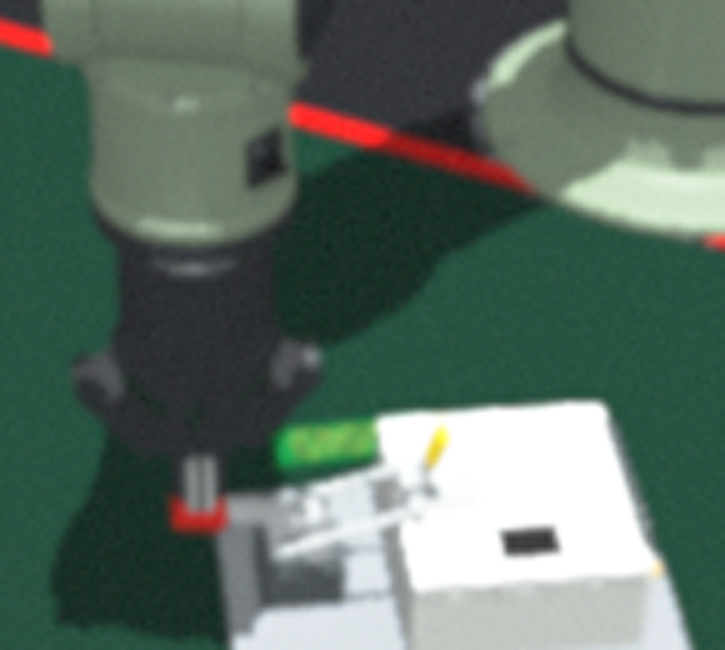

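View pics/w12.png

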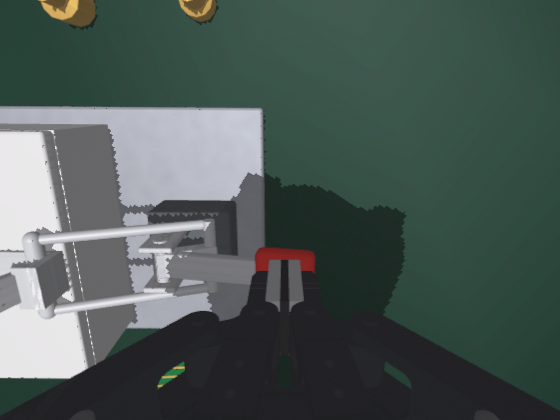

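Emit:
send_rows --series "0 0 0 1 5 0 0;0 0 0 2 10 0 0;0 0 0 3 14 0 0;0 0 0 3 17 0 0;0 0 0 3 19 0 0;0 0 0 3 19 0 0"

```text
clock: 13.4
position: [0.5673, -0.0771, 0.0388]
tool_rot: [-1.571, 0.001, -0.99]
force: [-0.0, -0.1, 0.5]
grip_width: 0.0002
```

Emit:
send_rows --series "0 0 0 0 1 0 0;0 0 0 0 2 0 0;0 0 0 0 2 0 0"

```text
clock: 13.65
position: [0.5677, -0.0772, 0.0374]
tool_rot: [-1.571, -0.0, -0.99]
force: [-0.8, 0.6, 3.0]
grip_width: 0.0004
```

Contact is starting. I'll press 1 mm further, then lift clear and check.

Emit:
send_rows --series "0 0 0 0 1 0 0;0 0 0 0 1 0 0;0 0 0 0 1 0 0"

```text
clock: 13.9
position: [0.5678, -0.0771, 0.037]
tool_rot: [-1.57, -0.0, -0.99]
force: [-3.2, 1.0, 12.7]
grip_width: 0.0001
```

Emit:
send_rows --series "0 0 0 0 -20 0 0;0 0 0 0 -60 0 0;0 0 0 0 -100 0 0;0 0 0 0 -140 0 0;0 0 0 -30 -180 -30 0;0 0 0 -60 -200 -60 0;0 0 0 -80 -200 -90 0;0 0 0 -80 -200 -90 0;0 0 0 -80 -200 -90 0"

```text
clock: 14.65
position: [0.4461, -0.06, 0.2376]
tool_rot: [-1.571, -0.002, -0.99]
force: [1.3, -0.5, 0.2]
grip_width: -0.0002
```

Run:
```python
from h import *
import pickle
s=monitor.observe(); print(s['clock'],s['position'],s['tool_rot'],s['force'])
im=cams.grab_frame('scene')[:,:,::-1]; crop('s',im,225,110,145,130,5,'s13')
im=cams.grab_frame('wrist')[:,:,::-1]; cv2.imwrite('pics/w13.png',cv2.resize(im,(800,600),interpolation=cv2.INTER_CUBIC))
```

```text
14.65 [ 0.44606352 -0.05996625  0.23760333] [-1.5709946  -0.00238838 -0.9902686 ] [ 1.3142485  -0.51061809  0.16885852]
```

View pics/s13.png

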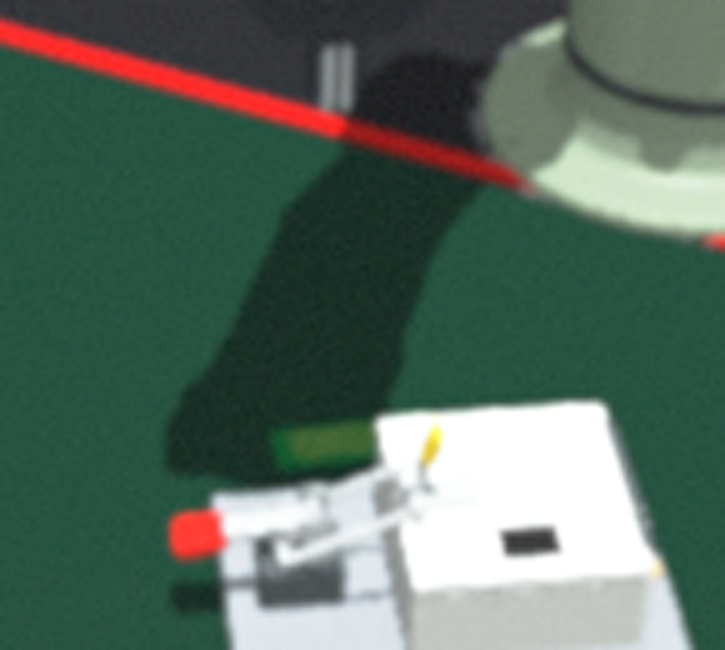

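View pics/w13.png

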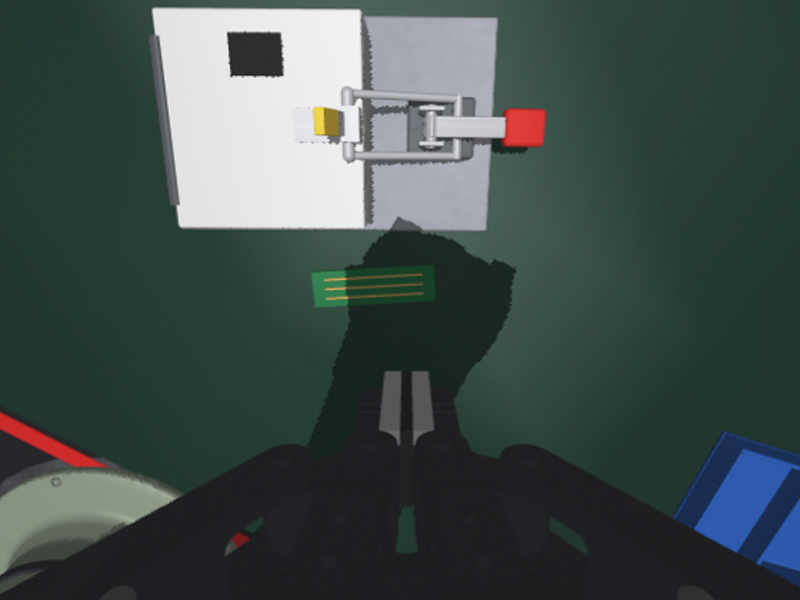

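Run:
```python
from fit import *
q=pickle.load(open('q.pkl','rb')); 
for L in (0,.1,.2,.3):
    qq=q.copy(); qq[4]=L; qq[5]=.42; M=model(qq)
    print(L,'pad w',(proj('wrist',M['pad'])[0]*1.4286).round(1),'s5x',((proj('scene',M['pad'])[0]-[225,110]+.5)*5).round(0), 'pin w',(proj('wrist',M['pin'])[0]*1.4286).round(1))
k=np.array([q[0],q[1],.076]);print('keeper',(proj('wrist',k)[0]*1.4286).round(1))
```

```text
0 pad w [524.3 129.3] s5x [193. 533.] pin w [458.3 129.2]
0.1 pad w [527.4 128.9] s5x [192. 525.] pin w [460.8 129.1]
0.2 pad w [529.5 128.5] s5x [192. 516.] pin w [463. 129.]
0.3 pad w [530.8 128.1] s5x [193. 508.] pin w [464.9 128.9]
keeper [348.8 126.3]
```

```bash
python3 -c "
from workcell import bot,monitor
print(bot.job_done()); print(monitor.observe()['clock'])"
```

```text
the job is handed in; nothing more can be done
None
the job is handed in; nothing more can be done
```

The job is done and handed in at about 14.8 s of the 67 s allowed: the lid is shut, the loop is hooked under the keeper's lip, and the red lever is fully down.

- **Steps:** I pushed the lid shut at the black spot and tipped the loop over. I then opened the lever to about 1.83 rad so the bar dropped behind the lip. Finally I threw the lever down, pressed it onto its stop (about 13 N) and lifted clear.
- **Last checks:**
  - The pad's position in the scene and wrist pictures matches a lever angle of about 0 rad.
  - The bar appears under the lip, within about a pixel of where the tight keeper point should be.
  - The lid lay flat in the pictures and the arm was clear, with wrist force near zero.
  - The green strip beside the box looked undisturbed. I did not measure any bystander's position against its start.
- **What disagreed:** The shut fingertips stood about 20 mm behind the reported tool point, not 11 mm ahead as stated. My first push therefore left the lid about 0.38 rad open. I corrected for it from the pictures and the contact force.
- **Not measured:** I could not read the loop's spring stretch directly. I inferred it from the lever being fully down with the bar at the keeper.

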